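# Change bays on the batten crate: shut one door, unlatch and hold the other gate

### The arm

A 6-joint arm with a two-finger parallel gripper is mounted at the origin on the work surface. World frame = base frame: x ahead of the robot, y to its left, z up, the work surface at z = 0. Lengths are in m, angles in rad, forces in N, time in s.
With the tool pointing down it reaches from about 0.4 to 0.825 m from the base axis. Payload 7 kg.
Tool frame: the origin (TCP) lies between the finger pads; the fingertips stand tcp_to_tips ahead of it and the grasp point (between the pads) lies 2 mm behind it (tcp_to_tips is the distance from the TCP to the fingertips, in m); z points along the fingers, y is the direction in which the jaws open and shut (so a half turn about z gives the same grasp; the last joint's range is limited). The gripper opens to 88 mm and grips with 3 to 60 N. Pads are 19 mm wide; open, the fingers measure 130 mm over their backs; the gripper's body (78 mm by 193 mm) begins 47 mm behind the grasp point.
Start: joints at [1.428, 0.359, 0.012, 0, -1.224, -0.288], TCP at [0.282, 0.613, 0.244] pointing down, gripper open.
Joint ranges: [-3.07, 3.07], [-1.43, 2.12], [-1.02, 1.25], [-3.03, 1.67], [-3.05, -0], [-3.03, 3.03]. Speed limits (rad/s): [2.39, 2.39, 3.01, 3.14, 3.14, 3.14].

### API

Orientations are given as a unit quaternion [x, y, z, w].
In Python, from rig import * gives the robot as it stands.
- The arm moves only by the tool carry_out, never from a script. Its argument "steps" is a list of rows, each a list of 5 numbers: the shift along the tool's x, y, z in m, then the turn about the tool's z in rad, then the opening, from 0 (shut) to 1 (fully open). In form: [[x, y, z, spin, fingers], ...]. A call has 1 to 5 rows; each row shifts and turns the commanded pose from where the row before left it, along the tool's axes as they then stand; what a row does not reach is not made up. A row lasts 1/8 s, in which the tool goes at most 62.5 mm and 10.7 degrees, less where a joint would pass 70% of its speed; a pose out of reach is approached as far as the arm can. A call is refused whole if a number of a shift passes 0.0625 or a number of a turn 0.188, either way. A call with a gripper value outside its range is refused whole. The fingers move at their own pace and stop on an object; "squeeze" is the grip in N (left out, the last holds). Time passes only in rows, so rows that do not move let the fingers close. It gives the time, the measured TCP pose, the force and the opening at its end, in the units of the state.
- get_state(): the state, without advancing time (a new reading comes with each control period).
- capture(name): name is "scene" or "side" or "wrist"; returns a dict with "image" (400x640x3 uint8, red, green, blue), "fx", "fy", "cx", "cy" (pixels), "eye" and "orientation" of the camera in the world. Camera axes: x right, y down, z forward; pixel columns grow to the right and rows downward; lengths in m; the calibration is good to about 2 mm. The wrist camera is an equidistant fisheye: a pixel r from the principal point sees the ray r / f radians off the axis. A picture is of the moment at which its call begins. There is no depth.
- job_done(): hands the job in, once; it reports no verdict.
Trained networks look in the newest picture that a camera, given by its name, has taken for a name from the list of things; names that differ only in an ending like _2 or _b are one class to them, and where a whole thing is asked for, a point or a joint stands for the part that bears it (a point fixed in the world has none). Each returns a list of dicts, best first, with "conf" (0 to 1); they miss things now and then, are a little off and sometimes report something else, mostly with a low value. They report only what shows in the picture. A call takes as long as a camera call.
- search_frame(label, camera): "rect" ([left, top, width, height] in pixels, round what is visible of it).
- spot_point(label, camera): "uv" ([column, row] in pixels: a listed point, or the origin of a listed thing).
The state is a dict: "clock": time; "q": joint angles; "joint_vel": joint speeds; "joint_efforts": joint torques, N m; "position": TCP position; "ee_rot": TCP orientation; "contact_force": force on the tool from outside, world axes, zero at the start; "moment": the same for the moment, N m; "finger_gap": opening from 0.0 (shut) to 1.0 (fully open).
Only numpy, scipy, OpenCV 4.12 (cv2) and the standard library are available. Lean on these libraries where they do the work, as an engineer would, in place of code of your own. Each camera call takes 0.05 s, during which the arm holds its last target. There are 200 camera calls.

### The job

I have finished with the left bay of the plywood batten crate, so push its plain door shut until it clicks home on its catch. Then let me into the right bay: pinch the tall-eared catch between your fingers until it is fully squeezed, then the low-eared one the same way (never the low one first), take the slatted gate by its upright wooden post and swing it past its detent until it stands wide open. The gate springs back, so finish still holding the post with the gate wide; do not let go, and leave the loose things lying about undisturbed.

Things in the scene. Friction and masses are not known exactly. Their poses are not given: they have to be found in the camera images.
- crate: Fixed plywood crate, two bays, 400 mm wide (y), 240 deep (x), flat deck at 150 mm, 14 mm high sill 50 mm out in front. Origin on the table at the middle of its front; its x points into it away from the robot, y left, z up (the 'crate frame'). Door (left) and gate (right) stand against the front: 12 mm thick, crate x -12 to 0 when shut, 24 to 162 mm high, so 12 mm above the deck.
- door (a joint): Angle (rad) of the plain plywood left door: 0 shut, grows as it opens towards the robot, starts ajar. Vertical hinge at its left (+y) edge, leaf reaches 186 mm from the hinge; no handle, push its front face. A spring ball under it resists (up to 0.4 Nm) from about 0.3 to 0.1 rad, then draws it shut to 0 and keeps it there.
- door_hinge (a point): Point on the door's hinge axis at the height of the leaf's top (162 mm); crate frame x -6, y 190 mm. The leaf's mid-plane passes through the axis.
- door_edge (a point): Top corner of the door's free edge, on its front face, 186 mm from the hinge; it moves with the door.
- gate (a joint): Angle (rad) of the slatted right gate: 0 shut (latched at first), grows as its free edge swings towards the robot (counterclockwise from above), stop at 1.45. Wide open means more than about 1.05 (60 degrees). A spring ball detent resists (about 0.45 Nm) at 0.25 to 0.45 rad; a hinge spring pulls it back (0.1 Nm shut, 0.3 Nm wide).
- gate_hinge (a point): Point on the gate's vertical hinge axis (its right, -y edge) at the height of the leaf's top (162 mm); crate frame x -6, y -190 mm. The leaf's mid-plane passes through the axis.
- gate_post: Upright dark wooden dowel on the gate's top edge near its free end, 16 mm diameter, 45 mm tall, 166 mm from the hinge axis; the handle. Origin at its foot (162 mm high), z up; it moves and turns with the gate.
- tall_catch (a joint): Turn (rad) of the tall catch's hinged front ear: 0 latched, leaning 0.36 towards the robot; 0.36 upright; stop 0.40 fully squeezed. Stays where it is left (friction 0.12 Nm). Above 0.25 its nose is clear of the gate. It turns about a level axis along crate y, 20 mm in front (-x) of the rear ear's middle, 4 mm above the deck.
- tall_front_ear (a point): Tip of the tall catch's hinged front ear (steel plate 18 mm wide along y, 6 thick, 58 long); at first about 40 mm in front of the rear ear. Squeeze it back towards the rear ear, fingers closing along crate x; squeezed, the pair measures 26 mm over the outsides.
- tall_rear_ear: Fixed upright rear ear of the tall catch, steel, 18 wide (y) x 6 thick (x) x 59 mm tall. Origin at the middle of its foot, 3 mm above the deck. It does not move, so centre the grip 10 mm in front (-x) of it. The two catches stand on the deck behind the gate in either order, rear ears at crate x 38, y -70 and -140 mm.
- tall_nose (a point): Underside of the tall catch's hook, 12 mm wide, 26 mm to the -y side of its ear: latched, it hangs 8 mm down in front of the gate's top edge; squeezing lifts it. A finger 22 mm wide, centred on the ear, passes beside it.
- low_catch (a joint): Turn (rad) of the low catch's hinged front ear: same mechanism, values and friction as the tall catch.
- low_front_ear (a point): Tip of the low catch's hinged front ear (steel plate 26 mm wide along y, 6 thick, 34 long); at first about 32 mm in front of the rear ear; squeezed, the pair measures 26 mm over the outsides.
- low_rear_ear: Fixed upright rear ear of the low catch, steel, 26 wide (y) x 6 thick (x) x 35 mm tall. Origin at the middle of its foot, 3 mm above the deck. Centre the grip 10 mm in front (-x) of it.
- low_nose (a point): Underside of the low catch's hook, 26 mm to the -y side of its ear; same as the tall catch's.
- glue_jar: Bystander: loose white jar with black cap, 68 mm diameter, 100 mm tall, on the table to the right; origin under its centre.
- sanding_block: Bystander: loose cork sanding block with a black rubber top, 110 x 65 x 33 mm on the table to the left; origin under its centre.
- offcut: Bystander: loose wood offcut 45 x 130 x 18 mm lying on the deck over the left bay; origin under its centre.

How it is judged:
On the way, in this order (a step that is already met when the one before it is completed fails the run):
1. the left door is shut on its catch (value of joint door below 0.04 rad), for 0.2 s.
2. the tall catch is squeezed between the fingers (value of joint tall_catch above 0.3 rad and contact force between the fingers and tall_rear_ear above 1 N), for 0.1 s.
3. the low catch is squeezed between the fingers (value of joint low_catch above 0.3 rad and contact force between the fingers and low_rear_ear above 1 N), for 0.1 s.
4. the gate is swung past its detent by its post (value of joint gate above 0.75 rad and contact force between the fingers and gate_post above 0.5 N), for 0.1 s.
At the end, for the whole second after the job is handed in: The gate is held still at more than 1.05 rad (60 degrees) with the fingers on its post (at least 0.5 N), the door is still shut within 0.04 rad, both catches are still released (above 0.25 rad) and no bystander has moved more than 40 mm (value of joint gate above 1.05 rad and contact force between the fingers and gate_post above 0.5 N and velocity of joint gate between -0.1 and 0.1 rad/s and value of joint door below 0.04 rad and value of joint each of tall_catch, low_catch above 0.25 rad and distance of each of glue_jar, sanding_block, offcut from where it was at the start of the episode below 0.04 m); the arm keeps its last pose, push and grip.
It fails at once if the low catch was released before the tall one (value of joint low_catch above 0.2 rad and value of joint tall_catch below 0.2 rad).
It fails at once if a loose bystander was disturbed (distance of any of glue_jar, sanding_block, offcut from where it was at the start of the episode above 0.04 m).
It also fails if it takes over 61 s, if anything falls off the work surface, if the arm or the gripper's body presses on something with over 40 N, if the wrist force passes 120 N, or if a joint passes its speed limit or range.

## Working session

There is one attempt and no reset: what is moved stays moved. The work goes in short steps, Python scripts to look and compute and a tool call to move; the robot and the scene stay as the last step left them, time stands still between calls to the robot, and variables do not carry over. Pictures are saved under pics/ and viewed, about 8 in all and at most 12, crops included, and the job is handed in when it is done.

Besides the shell and the picture viewer there is one more tool, called by a JSON object that holds its "fn" and its "kwargs". carry_out: Moves the arm, as the interface text tells. Its arguments: {"type":"object","properties":{"steps":{"type":"array","items":{"type":"array","items":{"type":"number"}}},"squeeze":{"type":"number"}},"required":["steps"]}

```bash
mkdir -p pics; cat > h.py <<'E'
from rig import *
import numpy as np, cv2
from scipy.spatial.transform import Rotation as R
from scipy.optimize import least_squares
def cap(n,save=None):
    c=capture(n)
    if save: cv2.imwrite('pics/'+save+'.png',c['image'][:,:,::-1])
    return c
def proj(c,P,fish=False):
    p=R.from_quat(c['orientation']).inv().apply(np.atleast_2d(P)-c['eye'])
    if fish:
        r=np.hypot(p[:,0],p[:,1]);k=np.arctan2(r,p[:,2])/np.maximum(r,1e-9)
        return np.c_[c['cx']+c['fx']*k*p[:,0],c['cy']+c['fy']*k*p[:,1]]
    return np.c_[c['cx']+c['fx']*p[:,0]/p[:,2],c['cy']+c['fy']*p[:,1]/p[:,2]]
E
python3 - <<'E'
from h import *
s=get_state();print(s); import rig; print([k for k in dir(rig) if 'tip' in k.lower()], globals().get('tcp_to_tips'))
for n in['scene','side']:
    c=cap(n,n+'0');print(n,c['eye'],c['orientation'],c['fx'],c['cx'],c['cy'])
    for l in['crate','door_hinge','door_edge','gate_hinge','gate_post','tall_front_ear','tall_rear_ear','tall_nose','low_front_ear','low_rear_ear','low_nose','glue_jar','sanding_block','offcut']:
        print(l,[(np.round(d['uv'],1).tolist(),round(d['conf'],2)) for d in spot_point(l,n)[:2]])
E
```

```text
{'clock': 0.0, 'q': array([ 1.42806615e+00,  3.59351474e-01,  1.10533505e-02, -3.31974289e-04,
       -1.22408041e+00, -2.88099513e-01]), 'joint_vel': array([-4.61400505e-04,  1.16289146e-03,  6.43392518e-04, -8.55725926e-05,
       -7.10531163e-04,  1.51228104e-03]), 'joint_efforts': array([ 1.28298463e-03, -5.82720029e+01,  2.93057102e+01,  6.99721277e+00,
        6.89860142e-03, -1.52816228e-04]), 'position': array([0.2817333 , 0.61288995, 0.24264643]), 'ee_rot': array([ 9.76875402e-01, -2.13807856e-01, -9.82027245e-05,  8.00347287e-04]), 'contact_force': array([0.70323299, 0.48449879, 0.03780215]), 'moment': array([-0.03951744, -0.01994329, -0.00947127]), 'finger_gap': 0.9993103449182691}
['tcp_to_tips'] 0.017
scene [1.04620089 0.88406748 0.89502844] [ 0.22507196  0.86780423 -0.42753621 -0.1160656 ] 425.0311078180087 316.10376453405314 198.2850479105846
crate []
door_hinge [([361.9, 248.9], 0.69), ([300.5, 193.0], 0.38)]
door_edge [([351.8, 199.6], 0.86), ([310.4, 204.2], 0.43)]
gate_hinge [([348.6, 201.3], 0.58), ([275.2, 174.8], 0.47)]
gate_post [([309.7, 207.9], 0.42)]
tall_fr
[... 509 characters left out ...]
67] 510.2118363746461 315.13647208697563 195.6557945893515
crate [([317.8, 225.4], 0.7)]
door_hinge [([300.4, 149.1], 0.57)]
door_edge [([280.5, 182.3], 0.7), ([319.1, 225.4], 0.28)]
gate_hinge [([346.6, 223.0], 0.94)]
gate_post [([322.2, 188.0], 0.59)]
tall_front_ear [([336.6, 197.4], 0.6)]
tall_rear_ear [([353.2, 209.9], 0.65), ([340.8, 197.4], 0.49)]
tall_nose [([351.0, 209.4], 0.7), ([333.2, 222.9], 0.59)]
low_front_ear [([333.6, 184.6], 0.62), ([321.3, 186.6], 0.39)]
low_rear_ear [([345.2, 195.3], 0.54), ([329.1, 187.1], 0.52)]
low_nose [([325.2, 204.6], 0.55)]
glue_jar [([313.5, 381.9], 0.58)]
sanding_block [([240.9, 171.7], 0.8)]
offcut [([341.5, 168.3], 0.81), ([327.0, 203.8], 0.47)]
```

```bash
python3 - <<'E'
import cv2,numpy as np
a=cv2.imread('pics/scene0.png')[110:310,200:420];b=cv2.imread('pics/side0.png')[100:300,200:420]
cv2.imwrite('pics/a.png',np.hstack([cv2.resize(x,None,fx=1.81,fy=1.81*1.5 if 0 else 1.81,interpolation=cv2.INTER_CUBIC) for x in(a,b)]))
E
```

```text
(no output)
```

View pics/a.png

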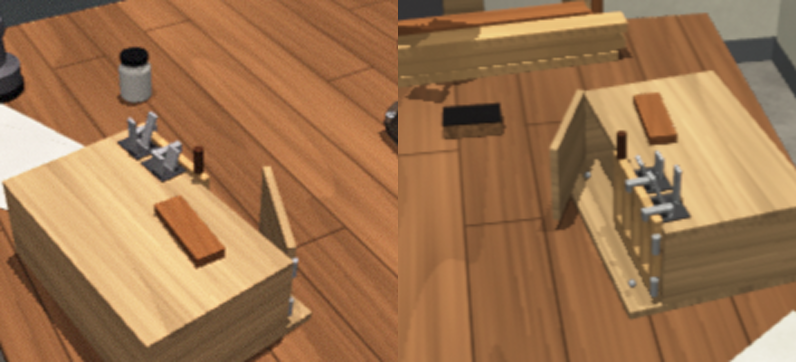

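View pics/side0.png

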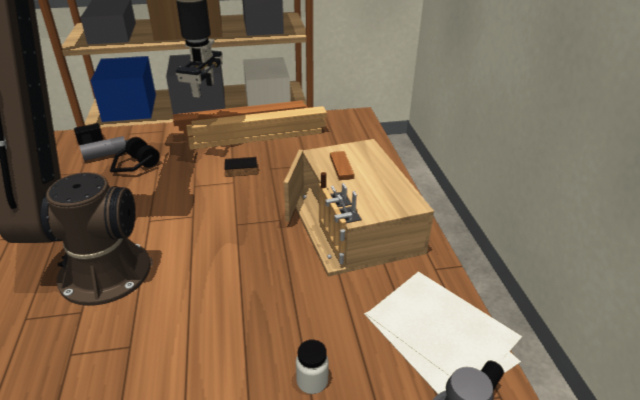

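The left crop is the scene camera and the right one is the side camera. The tall catch is the one nearer the gate hinge (side about 355,193), so y=-140. The low catch is at y=-70, the post foot is at side (323,187), and the door is well ajar. Next I fit the crate pose from its corners.

```bash
cat >> h.py <<'E'
def W(p,P): # crate->world
    return np.r_[p[0],p[1],0]+R.from_euler('z',p[2]).apply(np.atleast_2d(P))
def edge(a): # door edge in crate frame (front face)
    return np.array([-6-.186*np.sin(a)-.006*np.cos(a),.19-.186*np.cos(a)+.006*np.sin(a),.162])
E
python3 - <<'E'
from h import *
S=cap('scene');D=cap('side')
X=[(.24,-.2,.15),(.24,.2,.15),(0,.2,.15),(-.006,-.024,.162)]
us=[(202.8,211.1),(281.8,300.6),(361.9,254.8),(309.5,206.5)]
Y=[(.24,-.2,.15),(0,-.2,.15),(0,.2,.15),(.24,.2,.15),(-.006,-.024,.162),(-.006,-.19,.162),(0,0,0)]
ud=[(430,210),(345.3,224.3),(303.3,151.4),(375.1,139.8),(323,187.6),(346.6,223),(317.8,225.4)]
X,Y=np.array(X),np.array(Y)
def f(p): return np.r_[(proj(S,W(p,X))-us).ravel(),(proj(D,W(p,Y))-ud).ravel()]
b=min((least_squares(f,[.5,.2,y],loss='soft_l1') for y in(-.8,0,.8)),key=lambda r:r.cost)
print(b.x,b.cost,np.round(b.fun.reshape(-1,2),1).tolist())
p=b.x
def e(a):return np.array([-.006-.186*np.sin(a[0])-.006*np.cos(a[0]),.19-.186*np.cos(a[0])+.006*np.sin(a[0]),.162])
g=least_squares(lambda a:np.r_[(proj(S,W(p,e(a)))-[351.8,199.6]).ravel(),(proj(D,W(p,e(a)))-[280.5,182.3]).ravel()],[.8])
print('door',g.x,g.fun,W(p,e(g.x)))
for n,u,v in[('tallear',(282.8,170.3),(354.5,193)),]:
  print(n,proj(S,W(p,[.018-.0205,-.14,.154+.054])),proj(D,W(p,[.018-.0205,-.14,.154+.054])),proj(D,W(p,[.018-.012,-.07,.154+.032])))
# bystanders on table from side/scene
def gp(c,u,z):
    d=R.from_quat(c['orientation']).apply([(u[0]-c['cx'])/c['fx'],(u[1]-c['cy'])/c['fy'],1]);return c['eye']+d*(z-c['eye'][2])/d[2]
print('jar',gp(D,(313.5,381.9),0),'block',gp(D,(240.9,171.7),0),'off',gp(D,(341.5,168.3),.15),gp(S,(304,239.3),.15))
print('catch world',W(p,[[.028,-.14,.2],[.028,-.07,.18],[-.006,-.024,.162],[-.006,-.19,.162],[-.006,.19,.162]]))
E
```

```text
[0.60184345 0.09348932 0.13366813] 21.152764156667075 [[-1.1, -2.3], [-1.3, 0.4], [0.4, -0.2], [0.8, -2.0], [2.8, 0.2], [0.9, 3.2], [-1.5, -2.4], [-1.4, -2.1], [-0.8, -2.1], [-3.9, -1.2], [3.4, 0.2]]
door [0.54915528] [ 0.07016788  1.96338264  0.34673435 -2.06090923] [[0.49000983 0.11324158 0.162     ]]
tallear [[285.50961868 172.41977594]] [[337.90885086 195.34765678]] [[331.97047293 186.7482339 ]]
jar [ 4.93044575e-01 -4.21630914e-01 -1.11022302e-16] block [0.38156592 0.42647638 0.        ] off [0.67349767 0.16348334 0.15      ] [0.67503635 0.17397365 0.15      ]
catch world [[ 0.64825154 -0.04153026  0.2       ]
 [ 0.63892261  0.02784532  0.18      ]
 [ 0.59909546  0.06890379  0.162     ]
 [ 0.62121836 -0.09561544  0.162     ]
 [ 0.57057559  0.28099485  0.162     ]]
```

```bash
cat >> h.py <<'E'
P0=np.array([.6018,.0935,.1337])
def plan(tgt,head,n,f,s=None,p=P0):
    "tgt: crate-frame TCP; head: crate heading of tool y; rows in tool axes"
    s=s or get_state();pos=s['position'].copy();r=R.from_quat(s['ee_rot'])
    y=r.as_matrix()[:,1];h=np.arctan2(y[1],y[0]);hg=head+p[2]
    dh=(hg-h+np.pi)%(2*np.pi)-np.pi;T=W(p,tgt)[0];rows=[];q0=pos.copy()
    for i in range(n):
        goal=q0+(T-q0)*(i+1)/n
        hx=h+dh*i/n; ty=np.array([np.cos(hx),np.sin(hx),0]);tx=np.cross(ty,[0,0,-1])
        d=goal-pos;sh=np.round([d@tx,d@ty,-d[2]],3);rows.append([*sh.tolist(),round(-dh/n,3),f])
        pos=pos+sh[0]*tx+sh[1]*ty-[0,0,sh[2]]
    print('to',np.round(T,3),'spin',round(-dh,3));print(rows)
def cr(P,p=P0): return R.from_euler('z',-p[2]).apply(np.atleast_2d(P)-[p[0],p[1],0])
def where(p=P0):
    s=get_state();y=R.from_quat(s['ee_rot']).as_matrix()[:,1]
    print('t',s['clock'],'crate tcp',np.round(cr(s['position'],p)[0],4),'head',round(np.arctan2(y[1],y[0])-p[2],3),'F',np.round(R.from_euler('z',-p[2]).apply(s['contact_force']),1),'gap',round(s['finger_gap'],3))
E
python3 -c "
from h import *
plan([-.16,.06,.244],np.pi,10,0)"
```

```text
to [0.435 0.132 0.244] spin 1.006
[[0.034, 0.037, -0.0, np.float64(0.101), 0], [0.038, 0.034, -0.0, np.float64(0.101), 0], [0.041, 0.03, -0.0, np.float64(0.101), 0], [0.043, 0.026, -0.0, np.float64(0.101), 0], [0.046, 0.021, -0.0, np.float64(0.101), 0], [0.048, 0.016, -0.0, np.float64(0.101), 0], [0.049, 0.011, -0.0, np.float64(0.101), 0], [0.05, 0.007, -0.0, np.float64(0.101), 0], [0.051, 0.001, -0.0, np.float64(0.101), 0], [0.05, -0.004, -0.0, np.float64(0.101), 0]]
```

{"fn": "carry_out", "kwargs": {"steps": [[0.034, 0.037, 0, 0.101, 0], [0.038, 0.034, 0, 0.101, 0], [0.041, 0.03, 0, 0.101, 0], [0.043, 0.026, 0, 0.101, 0], [0.046, 0.021, 0, 0.101, 0]]}}

```text
clock: 2.22
position: [0.3583, 0.3706, 0.2438]
ee_rot: [0.892, -0.452, 0.0, -0.0]
contact_force: [0.4, -1.2, -0.3]
finger_gap: 0.493
```

{"fn": "carry_out", "kwargs": {"steps": [[0.048, 0.016, 0, 0.101, 0], [0.049, 0.011, 0, 0.101, 0], [0.05, 0.007, 0, 0.101, 0], [0.051, 0.001, 0, 0.101, 0], [0.05, -0.004, 0, 0.101, 0]]}}

```text
clock: 2.85
position: [0.435, 0.1301, 0.244]
ee_rot: [0.751, -0.661, 0.0, -0.001]
contact_force: [0.1, 1.2, 0.9]
finger_gap: 0.006
```

```bash
python3 -c "
from h import *
where()
c=cap('wrist','w1');print(c['fx'],c['cx'],c['cy'])
for l in['door_hinge','door_edge','gate_hinge','gate_post','tall_rear_ear','low_rear_ear']:
    print(l,[(np.round(d['uv'],1).tolist(),round(d['conf'],2)) for d in spot_point(l,'wrist')[:2]])
Q=[[-.006,.19,.162],[0,0,0],[-.006,-.19,.162],[-.006,-.024,.162],[.038,-.14,.153],[.038,-.07,.153]]
print(np.round(proj(c,W(P0,Q),True),1).tolist(), proj(c,[[.49,.113,.162]],True))
plan([-.16,.06,.159],np.pi,3,0)
"
```

```text
t 2.85 crate tcp [-0.1604  0.0585  0.244 ] head -3.148 F [0.2 1.2 0.9] gap 0.006
309.70691628693146 316.6410279410317 203.71440910512172
door_hinge []
door_edge [([241.6, 176.6], 0.87)]
gate_hinge []
gate_post [([125.5, 117.1], 0.87), ([89.3, 74.3], 0.63)]
tall_rear_ear [([97.7, 0.5], 0.47)]
low_rear_ear [([94.1, 72.2], 0.68)]
[[166.7, 337.9], [193.1, 134.9], [136.7, -58.7], [125.8, 119.9], [96.8, 3.7], [92.7, 75.0]] [[246.68180002 186.65413743]]
to [0.435 0.132 0.159] spin -0.002
[[0.0, -0.0, 0.028, np.float64(-0.001), 0], [0.001, -0.0, 0.028, np.float64(-0.001), 0], [-0.0, -0.001, 0.029, np.float64(-0.001), 0]]
```

View pics/w1.png

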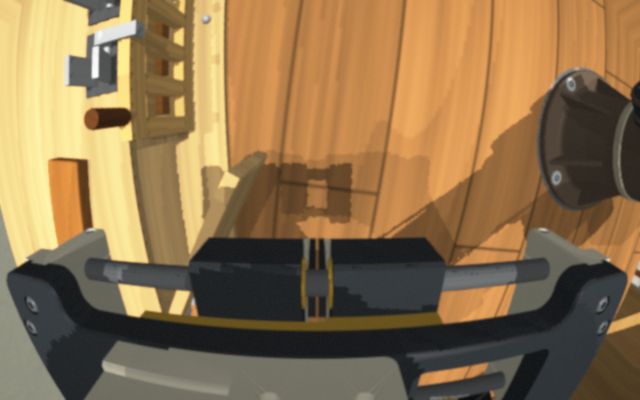

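The wrist view confirms the fit: the post is at (125,117) against a predicted (126,120), and the low rear ear is within 3 px. The door edge is near (245,175). I lower the closed fingers in front of the door and push.

{"fn": "carry_out", "kwargs": {"steps": [[0, 0, 0.028, 0, 0], [0.001, 0, 0.028, 0, 0], [0, 0, 0.029, 0, 0], [0, -0.02, 0, 0, 0], [0, -0.02, 0, 0, 0]]}}

```text
clock: 3.82
position: [0.4747, 0.1372, 0.1582]
ee_rot: [0.753, -0.659, -0.0, 0.0]
contact_force: [0.6, 0.3, 0.3]
finger_gap: -0.002
```

{"fn": "carry_out", "kwargs": {"steps": [[0, -0.015, 0, 0, 0], [0, -0.015, 0, 0, 0], [0, -0.012, 0, 0, 0], [0, -0.012, 0, 0, 0], [0, -0.01, 0, 0, 0]]}}

```text
clock: 4.45
position: [0.5358, 0.1424, 0.1579]
ee_rot: [0.751, -0.66, -0.001, 0.003]
contact_force: [-4.5, -3.2, 0.6]
finger_gap: 0.007
```

{"fn": "carry_out", "kwargs": {"steps": [[0, -0.008, 0, 0, 0], [0, -0.006, 0, 0, 0], [0, -0.005, 0, 0, 0], [0, 0, 0, 0, 0]]}}

```text
clock: 4.95
position: [0.5576, 0.147, 0.1587]
ee_rot: [0.752, -0.66, 0.0, -0.001]
contact_force: [-0.0, -0.2, -0.6]
finger_gap: 0.001
```

```bash
python3 -c "
from h import *
where();c=cap('side','s2');print(spot_point('door_edge','side'),proj(c,W(P0,[[-.012,.004,.162],[-.026,.004,.162]])))"
```

```text
t 4.95 crate tcp [-0.0367  0.0589  0.1587] head -3.145 F [-0.  -0.2 -0.6] gap 0.001
[{'uv': [311.0, 180.5], 'conf': 0.76}] [[317.08799868 180.38470808]
 [312.27616033 181.22117937]]
```

{"fn": "carry_out", "kwargs": {"steps": [[0, -0.004, 0, 0, 0], [0, -0.004, 0, 0, 0], [0, 0, 0, 0, 0]]}}

```text
clock: 5.42
position: [0.5652, 0.1478, 0.1586]
ee_rot: [0.752, -0.66, 0.0, -0.0]
contact_force: [0.5, -0.3, 0.3]
finger_gap: 0.003
```

```bash
python3 -c "
from h import *
where()"
```

```text
t 5.425 crate tcp [-0.0291  0.0587  0.1586] head -3.145 F [ 0.5 -0.4  0.3] gap 0.003
```

{"fn": "carry_out", "kwargs": {"steps": [[0, -0.003, 0, 0, 0], [0, -0.003, 0, 0, 0], [0, 0, 0, 0, 0]]}}

```text
clock: 5.8
position: [0.5673, 0.1478, 0.1583]
ee_rot: [0.751, -0.66, -0.002, 0.003]
contact_force: [-16.8, 0.8, 11.7]
finger_gap: 0.007
```

{"fn": "carry_out", "kwargs": {"steps": [[0, -0.003, 0, 0, 0], [0, 0, 0, 0, 0]]}}

```text
clock: 6.05
position: [0.5675, 0.1478, 0.1583]
ee_rot: [0.751, -0.66, -0.003, 0.005]
contact_force: [-28.8, 2.4, 19.5]
finger_gap: 0.007
```

{"fn": "carry_out", "kwargs": {"steps": [[0, 0.03, 0, 0, 0], [0, 0.02, 0, 0, 0], [0, 0, -0.06, 0, 1], [0, 0, -0.05, 0, 1]]}}

```text
clock: 6.55
position: [0.5241, 0.1423, 0.2706]
ee_rot: [0.752, -0.659, 0.0, -0.0]
contact_force: [0.3, 0.3, -0.1]
finger_gap: 0.165
```

```bash
python3 -c "
from h import *
where();plan([.02,-.04,.275],np.pi,4,1)"
```

```text
t 6.55 crate tcp [-0.0705  0.0587  0.2706] head -3.145 F [ 0.3  0.3 -0.1] gap 0.165
to [0.627 0.057 0.275] spin -0.003
[[0.025, -0.023, -0.001, np.float64(-0.001), 1], [0.024, -0.022, -0.001, np.float64(-0.001), 1], [0.025, -0.023, -0.001, np.float64(-0.001), 1], [0.025, -0.023, -0.001, np.float64(-0.001), 1]]
```

{"fn": "carry_out", "kwargs": {"steps": [[0.025, -0.023, -0.001, 0, 1], [0.024, -0.022, -0.001, 0, 1], [0.025, -0.023, -0.001, 0, 1], [0.025, -0.023, -0.001, 0, 1], [0, 0, 0, 0, 1]]}}

```text
clock: 7.18
position: [0.6284, 0.0546, 0.2718]
ee_rot: [0.751, -0.661, -0.0, 0.0]
contact_force: [-0.5, -1.1, 0.2]
finger_gap: 0.742
```

```bash
cat > cat.py <<'E'
from h import *
Q={'tall_front_ear':(.018-.058*np.sin(.36),-.14,.154+.058*np.cos(.36)),'tall_rear_ear':(.038,-.14,.153),'low_front_ear':(.018-.034*np.sin(.36),-.07,.154+.034*np.cos(.36)),'low_rear_ear':(.038,-.07,.153),'gate_hinge':(-.006,-.19,.162),'gate_post':(-.006,-.024,.162),'tall_nose':None,'low_nose':None}
def go(name):
    where();c=cap('wrist',name)
    for l,q in Q.items():
        print(l,[(np.round(d['uv'],1).tolist(),round(d['conf'],2)) for d in spot_point(l,'wrist')[:2]],'pred',None if q is None else np.round(proj(c,W(P0,q),True)[0],1))
E
python3 -c "
from cat import *
go('w3')"
```

```text
t 7.175 crate tcp [ 0.0211 -0.0421  0.2718] head -3.148 F [-0.7 -1.   0.2] gap 0.742
tall_front_ear [([345.0, 78.1], 0.66), ([347.3, 23.4], 0.47)] pred [351.6  82.5]
tall_rear_ear [([293.7, 86.6], 0.65)] pred [295.1  90. ]
low_front_ear [([333.6, 172.9], 0.64)] pred [336.3 180.1]
low_rear_ear [([292.8, 170.3], 0.74)] pred [296.3 172.6]
gate_hinge [([345.4, 26.1], 0.6)] pred [349.   29.8]
gate_post [([349.4, 223.4], 0.58)] pred [347.8 226.8]
tall_nose [([361.7, 55.9], 0.76)] pred None
low_nose [] pred None
```

View pics/w3.png

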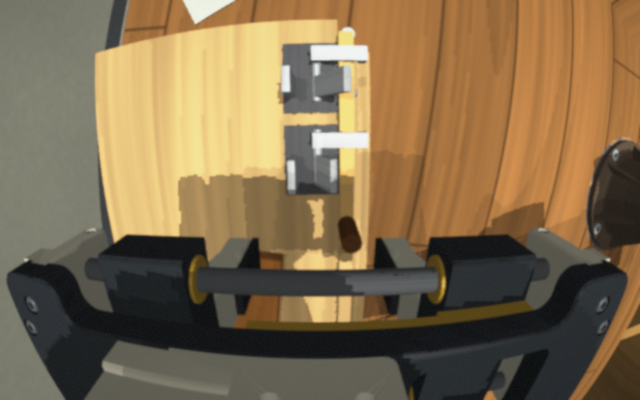

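The wrist view shows the tall catch at the top (front ear about 345,78) and the low one below it (334,173). Predictions are within a few px. I refit the crate pose on these points.

```bash
python3 - <<'E'
from cat import *
c=cap('wrist')
m={'tall_front_ear':(345,78.1),'tall_rear_ear':(293.7,86.6),'low_front_ear':(333.6,172.9),'low_rear_ear':(292.8,170.3),'gate_hinge':(345.4,26.1),'gate_post':(349.4,223.4)}
q=np.array([Q[k] for k in m]);u=np.array(list(m.values()))
r=least_squares(lambda p:(proj(c,W(p,q),True)-u).ravel(),P0,x_scale=[.01,.01,.03])
print(r.x,np.round(r.fun.reshape(-1,2),1).tolist())
p=np.array(r.x);p[2]=(p[2]+P0[2])/2
# translation only with averaged yaw
r2=least_squares(lambda t:(proj(c,W([*t,p[2]],q),True)-u).ravel(),p[:2]);P=np.r_[r2.x,p[2]];print(P)
s=open('h.py').read().replace('P0=np.array([.6018,.0935,.1337])','P0=np.array([%.4f,%.4f,%.4f])'%tuple(P));open('h.py','w').write(s)
E
python3 -c "
from h import *
where();plan([.028,-.14,.265],np.pi,3,1)"
```

```text
[0.60082569 0.09185927 0.15642443] [[2.1, -0.7], [-1.8, 0.3], [0.7, 2.5], [1.9, -1.1], [-1.3, -0.2], [-2.2, -1.0]]
[0.60204134 0.09214984 0.14506221]
t 7.675 crate tcp [ 0.0195 -0.039   0.2728] head -3.156 F [ 0.2 -0.6  0.5] gap 0.997
to [ 0.65  -0.042  0.265] spin -0.014
[[0.034, -0.003, 0.003, np.float64(-0.005), 1], [0.033, -0.003, 0.002, np.float64(-0.005), 1], [0.034, -0.003, 0.003, np.float64(-0.005), 1]]
```

{"fn": "carry_out", "kwargs": {"steps": [[0.034, -0.003, 0.003, -0.005, 1], [0.033, -0.003, 0.002, -0.005, 1], [0.034, -0.003, 0.003, -0.004, 1], [0, 0, 0, 0, 1]]}}

```text
clock: 8.18
position: [0.6496, -0.0447, 0.2641]
ee_rot: [0.755, -0.655, -0.0, 0.0]
contact_force: [-1.0, 0.3, 0.3]
finger_gap: 0.999
```

```bash
python3 -c "
from h import *
where();plan([.028,-.14,.195],np.pi,4,1)
c=cap('wrist','w4')
for l in ['tall_front_ear','tall_rear_ear','tall_nose']: print(l,spot_point(l,'wrist')[:2])
cv2.imwrite('pics/w4.png',c['image'][100:400,120:520,::-1])"
```

```text
t 8.175 crate tcp [ 0.0273 -0.1422  0.2641] head -3.145 F [-0.9  0.4  0.3] gap 0.999
to [ 0.65  -0.042  0.195] spin -0.003
[[-0.001, -0.0, 0.017, np.float64(-0.001), 1], [-0.0, -0.0, 0.018, np.float64(-0.001), 1], [-0.001, -0.001, 0.017, np.float64(-0.001), 1], [-0.0, 0.0, 0.017, np.float64(-0.001), 1]]
tall_front_ear [{'uv': [355.4, 231.2], 'conf': 0.92}]
tall_rear_ear [{'uv': [301.3, 206.8], 'conf': 0.88}]
tall_nose [{'uv': [370.8, 178.8], 'conf': 0.7}]
```

View pics/w4.png

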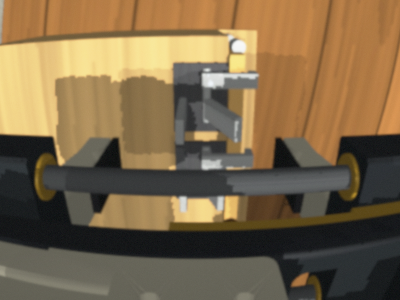

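```bash
python3 -c "
from cat import *
c=cap('wrist')
q=np.array([Q['tall_front_ear'],Q['tall_rear_ear']]);u=np.array([(355.4,231.2),(301.3,206.8)])
print(proj(c,W(P0,q),True)-u)
for d in([.002,0,0],[0,.002,0]): print(proj(c,W(P0,q+d),True)-u)
t=least_squares(lambda t:(proj(c,W(P0,q+[*t,0]),True)-u).ravel(),[0,0]);print(t.x)
tcp=get_state()['position'];y=R.from_quat(get_state()['ee_rot']).as_matrix()
print(proj(c,[tcp+.017*y[:,2]+k*.044*y[:,1] for k in(-1,0,1)],True))"
```

```text
[[ 4.90593548 -2.58038724]
 [ 2.95352457 -0.86976881]]
[[ 2.02141909 -2.55763018]
 [ 0.60683746 -0.86909693]]
[[4.77307045 0.14151356]
 [2.98083956 1.38007983]]
[0.00302348 0.00143541]
[[239.51423001 253.09129257]
 [316.25721098 254.0899961 ]
 [393.01972567 253.02842459]]
```

{"fn": "carry_out", "kwargs": {"steps": [[-0.002, -0.002, 0.017, 0, 1], [-0.001, -0.002, 0.018, 0, 1], [-0.001, 0, 0.017, 0, 1], [0, 0, 0.017, 0, 1], [0, 0, 0, 0, 1]]}}

```text
clock: 9.05
position: [0.652, -0.0385, 0.1933]
ee_rot: [0.756, -0.654, -0.001, 0.001]
contact_force: [0.3, -1.0, 0.7]
finger_gap: 1.001
```

{"fn": "carry_out", "kwargs": {"steps": [[0, 0, 0, 0, 0.25], [0, 0, 0, 0, 0.25], [0, 0, 0, 0, 0.25], [0, 0, 0, 0, 0.25], [0, 0, 0, 0, 0.25]], "squeeze": 25}}

```text
clock: 9.68
position: [0.6529, -0.0385, 0.1958]
ee_rot: [0.756, -0.654, 0.0, -0.0]
contact_force: [-2.8, 0.5, 2.3]
finger_gap: 0.497
```

{"fn": "carry_out", "kwargs": {"steps": [[0, 0, 0, 0, 0.1], [0, 0, 0, 0, 0.1], [0, 0, 0, 0, 0.1], [0, 0, 0, 0, 0.1]]}}

```text
clock: 10.18
position: [0.6516, -0.0387, 0.1955]
ee_rot: [0.756, -0.655, -0.001, 0.001]
contact_force: [-8.1, 0.7, 6.5]
finger_gap: 0.278
```

```bash
python3 -c "
from h import *
where()"
```

```text
t 10.175 crate tcp [ 0.0301 -0.1366  0.1955] head -3.143 F [-7.9  1.9  6.5] gap 0.278
```

{"fn": "carry_out", "kwargs": {"steps": [[0, 0.001, 0, 0, 0.1], [0, 0, 0, 0, 0.1], [0, 0, 0, 0, 0.1]], "squeeze": 35}}

```text
clock: 10.55
position: [0.6516, -0.0387, 0.1955]
ee_rot: [0.756, -0.654, -0.0, 0.0]
contact_force: [-4.6, 0.4, 5.3]
finger_gap: 0.27
```

{"fn": "carry_out", "kwargs": {"steps": [[0, 0, 0, 0, 1], [0, 0, 0, 0, 1], [0, 0, 0, 0, 1], [0, 0, 0, 0, 1], [0, 0, 0, 0, 1]]}}

```text
clock: 11.18
position: [0.6522, -0.0385, 0.1955]
ee_rot: [0.756, -0.654, 0.0, -0.0]
contact_force: [-0.3, 0.2, 0.2]
finger_gap: 0.777
```

{"fn": "carry_out", "kwargs": {"steps": [[0, 0, 0, 0, 1], [0, 0, -0.025, 0, 1], [0, 0, -0.045, 0, 1], [0, 0, 0, 0, 1]]}}

```text
clock: 11.68
position: [0.654, -0.0385, 0.27]
ee_rot: [0.756, -0.654, 0.003, -0.003]
contact_force: [0.3, -0.6, -0.9]
finger_gap: 0.998
```

```bash
python3 -c "
from h import *
where();plan([.030,-.0686,.262],np.pi,2,1)
c=cap('wrist','w5')
for l in ['tall_front_ear','tall_rear_ear']: print(l,spot_point(l,'wrist')[:1])
cv2.imwrite('pics/w5.png',c['image'][100:400,120:520,::-1])"
```

```text
t 11.675 crate tcp [ 0.0326 -0.1368  0.27  ] head -3.142 F [ 0.2 -0.7 -0.9] gap 0.998
to [0.642 0.029 0.262] spin -0.001
[[-0.034, 0.001, 0.004, np.float64(-0.0), 1], [-0.034, 0.002, 0.004, np.float64(-0.0), 1]]
tall_front_ear [{'uv': [333.8, 223.5], 'conf': 0.92}]
tall_rear_ear [{'uv': [311.2, 196.7], 'conf': 0.64}]
```

View pics/w5.png

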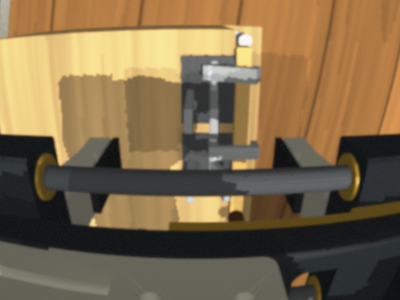

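The tall front ear now stands upright (333,223). On to the low catch.

{"fn": "carry_out", "kwargs": {"steps": [[-0.034, 0.001, 0.004, 0, 1], [-0.034, 0.001, 0.004, 0, 1], [0, 0, 0, 0, 1]]}}

```text
clock: 12.2
position: [0.6394, 0.0302, 0.256]
ee_rot: [0.757, -0.654, -0.001, 0.001]
contact_force: [-0.5, -0.7, 0.6]
finger_gap: 1.002
```

```bash
python3 -c "
from cat import *
where();plan([.030,-.0686,.184],np.pi,4,1)
c=cap('wrist')
q=np.array([Q['low_front_ear'],Q['low_rear_ear']])
u=[]
for l in ['low_front_ear','low_rear_ear']: d=spot_point(l,'wrist')[:2];print(l,d);u.append(d[0]['uv'])
t=least_squares(lambda t:(proj(c,W(P0,q+[*t,0]),True)-u).ravel(),[0,0]);print(t.x,t.fun)"
```

```text
t 12.2 crate tcp [ 0.0281 -0.0667  0.256 ] head -3.14 F [-0.6 -0.6  0.6] gap 1.002
to [0.642 0.029 0.184] spin 0.001
[[0.0, -0.0, 0.018, np.float64(0.0), 1], [0.001, -0.001, 0.018, np.float64(0.0), 1], [0.0, -0.0, 0.018, np.float64(0.0), 1], [0.001, -0.001, 0.018, np.float64(0.0), 1]]
low_front_ear [{'uv': [344.3, 212.9], 'conf': 0.58}, {'uv': [360.3, 49.2], 'conf': 0.3}]
low_rear_ear [{'uv': [302.4, 203.2], 'conf': 0.64}]
[ 0.00153129 -0.0029732 ] [ 0.33611992  1.23188294 -0.37840177 -1.37067091]
```

{"fn": "carry_out", "kwargs": {"steps": [[0.002, 0, 0.018, 0, 1], [0.001, -0.001, 0.018, 0, 1], [0.001, 0, 0.018, 0, 1], [0, 0, 0.018, 0, 1], [0, 0, 0, 0, 1]]}}

```text
clock: 12.98
position: [0.6408, 0.0244, 0.1833]
ee_rot: [0.756, -0.654, -0.001, 0.002]
contact_force: [0.4, -0.7, -0.8]
finger_gap: 1.004
```

{"fn": "carry_out", "kwargs": {"steps": [[0, 0, 0, 0, 0.1], [0, 0, 0, 0, 0.1], [0, 0, 0, 0, 0.1], [0, 0, 0, 0, 0.1], [0, 0, 0, 0, 0.1]]}}

```text
clock: 13.6
position: [0.6406, 0.0244, 0.1857]
ee_rot: [0.756, -0.654, -0.001, 0.001]
contact_force: [-7.9, 0.6, 6.2]
finger_gap: 0.494
```

{"fn": "carry_out", "kwargs": {"steps": [[0, 0, 0, 0, 0.1], [0, 0, 0, 0, 0.1], [0, 0, 0, 0, 0.1], [0, 0, 0, 0, 0.1], [0, 0, 0, 0, 0.1]]}}

```text
clock: 14.22
position: [0.6421, 0.0245, 0.1859]
ee_rot: [0.756, -0.654, 0.0, -0.0]
contact_force: [1.2, -1.6, 3.5]
finger_gap: 0.28
```

```bash
python3 -c "
from h import *
where()"
```

```text
t 14.225 crate tcp [ 0.0299 -0.0727  0.1859] head -3.143 F [ 0.9 -1.8  3.5] gap 0.28
```

{"fn": "carry_out", "kwargs": {"steps": [[0, 0, 0, 0, 0.1], [0, 0, 0, 0, 0.1], [0, 0, 0, 0, 1], [0, 0, 0, 0, 1], [0, 0, 0, 0, 1]]}}

```text
clock: 14.85
position: [0.6417, 0.0249, 0.1851]
ee_rot: [0.756, -0.654, -0.0, 0.0]
contact_force: [0.6, 0.1, 0.8]
finger_gap: 0.562
```

{"fn": "carry_out", "kwargs": {"steps": [[0, 0, 0, 0, 1], [0, 0, 0, 0, 1], [0, 0, 0, 0, 1], [0, 0, -0.03, 0, 1], [0, 0, -0.04, 0, 1]]}}

```text
clock: 15.48
position: [0.6413, 0.0246, 0.2553]
ee_rot: [0.756, -0.654, -0.001, 0.001]
contact_force: [1.5, 0.6, 0.9]
finger_gap: 0.996
```

```bash
python3 -c "
from cat import *
where();plan([-.004,-.010,.258],np.pi,2,1)
c=cap('wrist','w6');print(spot_point('low_front_ear','wrist')[:1],spot_point('low_rear_ear','wrist')[:1])
cv2.imwrite('pics/w6.png',c['image'][100:400,120:520,::-1])"
```

```text
t 15.475 crate tcp [ 0.0291 -0.0725  0.2553] head -3.143 F [1.5 0.3 0.9] gap 0.996
to [0.599 0.082 0.258] spin -0.001
[[-0.031, 0.017, -0.001, np.float64(-0.001), 1], [-0.031, 0.016, -0.002, np.float64(-0.001), 1]]
[{'uv': [326.3, 224.4], 'conf': 0.74}] [{'uv': [303.0, 211.8], 'conf': 0.96}]
```

View pics/w6.png

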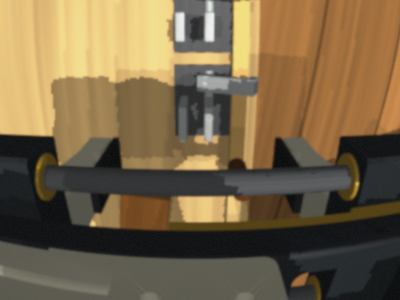

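Both catches are upright. Now the post.

{"fn": "carry_out", "kwargs": {"steps": [[-0.031, 0.017, -0.001, 0, 1], [-0.031, 0.016, -0.002, 0, 1], [0, 0, 0, 0, 1]]}}

```text
clock: 16.0
position: [0.5991, 0.0827, 0.2582]
ee_rot: [0.757, -0.654, -0.0, 0.0]
contact_force: [0.2, -0.4, 0.1]
finger_gap: 0.999
```

```bash
python3 -c "
from cat import *
where();plan([-.004,-.025,.187],np.pi,4,1)
c=cap('wrist','w7');d=spot_point('gate_post','wrist')[:2];print(d,search_frame('gate_post','wrist')[:1])
print('pred foot,top',proj(c,W(P0,[[-.006,-.024,.162],[-.006,-.024,.207]]),True))
t=least_squares(lambda t:(proj(c,W(P0,[-.006+t[0],-.024+t[1],.162]),True)-d[0]['uv']).ravel(),[0,0]);print(t.x)"
```

```text
t 16.0 crate tcp [-0.0043 -0.0089  0.2582] head -3.141 F [ 0.2 -0.4  0.1] gap 0.999
to [0.602 0.067 0.187] spin 0.001
[[0.004, -0.0, 0.018, np.float64(0.0), 1], [0.004, -0.0, 0.018, np.float64(0.0), 1], [0.004, -0.0, 0.017, np.float64(0.0), 1], [0.004, -0.0, 0.018, np.float64(0.0), 1]]
[{'uv': [318.2, 192.9], 'conf': 0.9}] [{'rect': [307.6, 184.8, 19.3, 30.4], 'conf': 0.93}]
pred foot,top [[318.53338271 193.34393912]
 [319.02407857 210.16705958]]
[ 0.0002641  -0.00036105]
```

{"fn": "carry_out", "kwargs": {"steps": [[0.004, 0.001, 0.018, 0, 1], [0.004, 0, 0.018, 0, 1], [0.004, 0, 0.017, 0, 1], [0.004, 0, 0.018, 0, 1], [0, 0, 0, 0, 0.1]], "squeeze": 40}}

```text
clock: 16.77
position: [0.6009, 0.0643, 0.1857]
ee_rot: [0.756, -0.655, -0.001, 0.002]
contact_force: [0.2, -0.6, -0.1]
finger_gap: 0.938
```

{"fn": "carry_out", "kwargs": {"steps": [[0, 0, 0, 0, 0.0], [0, 0, 0, 0, 0.0], [0, 0, 0, 0, 0.0], [0, 0, 0, 0, 0.0], [0, 0, 0, 0, 0.0]]}}

```text
clock: 17.4
position: [0.6016, 0.0654, 0.1877]
ee_rot: [0.756, -0.654, 0.0, -0.0]
contact_force: [0.2, 0.6, -0.3]
finger_gap: 0.379
```

{"fn": "carry_out", "kwargs": {"steps": [[0, 0, 0, 0, 0.0], [0, 0, 0, 0, 0.0], [0, 0, 0, 0, 0.0], [0, 0, 0, 0, 0.0]]}}

```text
clock: 17.9
position: [0.6016, 0.0653, 0.1876]
ee_rot: [0.756, -0.654, -0.0, 0.0]
contact_force: [-1.7, -0.2, 0.8]
finger_gap: 0.166
```

```bash
cat >> h.py <<'E'
def arc(a1,n,rg=.166,H=(-.006,-.19)):
    s=get_state();c=cr(s['position'])[0];a0=np.arctan2(-(c[0]-H[0]),c[1]-H[1]);rr=np.hypot(c[0]-H[0],c[1]-H[1])
    y=R.from_quat(s['ee_rot']).as_matrix()[:,1];h0=np.arctan2(y[1],y[0])-P0[2]
    print('angle',a0,'radius',rr,'head-gate',(h0-np.pi-a0+np.pi)%(2*np.pi)-np.pi)
    h=h0;pos=c[:2].copy()
    out=[]
    for i in range(n):
        a=a0+(a1-a0)*(i+1)/n;g=np.array([H[0]-rr*np.sin(a),H[1]+rr*np.cos(a)])
        ty=np.array([np.cos(h),np.sin(h)]);tx=np.array([-ty[1],ty[0]])*-1 if 0 else np.cross([*ty,0],[0,0,-1])[:2]
        d=g-pos;out.append([round(d@tx,4),round(d@ty,4),0,round(-(a1-a0)/n,3),0]);h+=(a1-a0)/n;pos=g
    print([[float(v) for v in r] for r in out], 'end world',W(P0,[*pos,.187]))
E
python3 -c "
from h import *
where();arc(1.25,15)"
```

```text
t 17.9 crate tcp [-0.0043 -0.0265  0.1876] head -3.143 F [-1.7  0.1  0.8] gap 0.166
angle -0.010397476786526244 radius 0.163555321397227 head-gate 0.00932560167724894
[[0.0004, 0.0137, 0.0, -0.084, 0.0], [0.0004, 0.0137, 0.0, -0.084, 0.0], [0.0004, 0.0137, 0.0, -0.084, 0.0], [0.0004, 0.0137, 0.0, -0.084, 0.0], [0.0004, 0.0137, 0.0, -0.084, 0.0], [0.0004, 0.0137, 0.0, -0.084, 0.0], [0.0004, 0.0137, 0.0, -0.084, 0.0], [0.0004, 0.0137, 0.0, -0.084, 0.0], [0.0004, 0.0137, 0.0, -0.084, 0.0], [0.0004, 0.0137, 0.0, -0.084, 0.0], [0.0004, 0.0137, 0.0, -0.084, 0.0], [0.0004, 0.0137, 0.0, -0.084, 0.0], [0.0004, 0.0137, 0.0, -0.084, 0.0], [0.0004, 0.0137, 0.0, -0.084, 0.0], [0.0004, 0.0137, 0.0, -0.084, 0.0]] end world [[ 0.46249802 -0.06818247  0.187     ]]
```

{"fn": "carry_out", "kwargs": {"steps": [[0.0004, 0.0137, 0, -0.084, 0], [0.0004, 0.0137, 0, -0.084, 0], [0.0004, 0.0137, 0, -0.084, 0]]}}

```text
clock: 18.27
position: [0.5618, 0.0545, 0.1875]
ee_rot: [0.833, -0.553, 0.0, 0.0]
contact_force: [1.9, -3.2, -0.9]
finger_gap: 0.176
```

```bash
python3 -c "
from h import *
where();arc(1.25,12)"
```

```text
t 18.275 crate tcp [-0.0452 -0.0314  0.1875] head -2.888 F [ 1.4 -3.5 -0.9] gap 0.176
angle 0.24229769497506198 radius 0.1634028530508996 head-gate 0.0114219504026698
[[0.0004, 0.0137, 0.0, -0.084, 0.0], [0.0004, 0.0137, 0.0, -0.084, 0.0], [0.0004, 0.0137, 0.0, -0.084, 0.0], [0.0004, 0.0137, 0.0, -0.084, 0.0], [0.0004, 0.0137, 0.0, -0.084, 0.0], [0.0004, 0.0137, 0.0, -0.084, 0.0], [0.0004, 0.0137, 0.0, -0.084, 0.0], [0.0004, 0.0137, 0.0, -0.084, 0.0], [0.0004, 0.0137, 0.0, -0.084, 0.0], [0.0004, 0.0137, 0.0, -0.084, 0.0], [0.0004, 0.0137, 0.0, -0.084, 0.0], [0.0004, 0.0137, 0.0, -0.084, 0.0]] end world [[ 0.46264814 -0.06820912  0.187     ]]
```

{"fn": "carry_out", "kwargs": {"steps": [[0.0004, 0.0137, 0, -0.084, 0], [0.0004, 0.0137, 0, -0.084, 0], [0.0004, 0.0137, 0, -0.084, 0], [0.0004, 0.0137, 0, -0.084, 0]]}}

```text
clock: 18.77
position: [0.5156, 0.0258, 0.1876]
ee_rot: [0.914, -0.406, 0.001, -0.0]
contact_force: [5.6, -4.6, -4.1]
finger_gap: 0.175
```

{"fn": "carry_out", "kwargs": {"steps": [[0.0004, 0.0137, 0, -0.084, 0], [0.0004, 0.0137, 0, -0.084, 0], [0.0004, 0.0137, 0, -0.084, 0], [0.0004, 0.0137, 0, -0.084, 0]]}}

```text
clock: 19.27
position: [0.4813, -0.0165, 0.1876]
ee_rot: [0.969, -0.248, 0.001, -0.0]
contact_force: [5.3, -3.4, -6.6]
finger_gap: 0.17
```

```bash
python3 -c "
from h import *
where();arc(1.25,4)"
```

```text
t 19.275 crate tcp [-0.1351 -0.09    0.1876] head -2.216 F [ 4.7 -4.1 -6.6] gap 0.17
angle 0.911493464638208 radius 0.163303151701226 head-gate 0.013972566500755512
[[0.0004, 0.0138, 0.0, -0.085, 0.0], [0.0004, 0.0138, 0.0, -0.085, 0.0], [0.0004, 0.0138, 0.0, -0.085, 0.0], [0.0004, 0.0138, 0.0, -0.085, 0.0]] end world [[ 0.4627463  -0.06822655  0.187     ]]
```

{"fn": "carry_out", "kwargs": {"steps": [[0.0004, 0.0138, 0, -0.085, 0], [0.0004, 0.0138, 0, -0.085, 0], [0.0004, 0.0138, 0, -0.085, 0], [0.0004, 0.0138, 0, -0.085, 0], [0, 0, 0, 0, 0]]}}

```text
clock: 19.9
position: [0.4626, -0.0682, 0.1876]
ee_rot: [0.997, -0.082, 0.0, -0.0]
contact_force: [3.6, -0.5, -2.8]
finger_gap: 0.174
```

{"fn": "carry_out", "kwargs": {"steps": [[0, 0, 0, 0, 0], [0, 0, 0, 0, 0], [0, 0, 0, 0, 0], [0, 0, 0, 0, 0]]}}

```text
clock: 20.4
position: [0.4627, -0.0675, 0.1876]
ee_rot: [0.997, -0.081, 0.0, -0.0]
contact_force: [4.2, -0.6, -5.2]
finger_gap: 0.173
```

```bash
python3 -c "
from h import *
where();arc(1.25,1)
c=cap('side','s8');w=cap('wrist');print(spot_point('gate_post','side')[:1],proj(c,W(P0,[-.006-.166*np.sin(1.25),-.19+.166*np.cos(1.25),.162])))
for l in ['glue_jar','sanding_block','offcut']: print(l,spot_point(l,'side')[:1])
a=c['image'][100:300,200:440,::-1]
cv2.imwrite('pics/s8.png',np.hstack([cv2.resize(a,None,fx=1.6,fy=1.6),w['image'][80:400,120:520,::-1]]))"
```

```text
t 20.4 crate tcp [-0.1609 -0.1378  0.1876] head -1.879 F [ 4.1 -1.2 -5.2] gap 0.173
angle 1.245713546610714 radius 0.1635062893239289 head-gate 0.017293345352265455
[[-0.0, 0.0007, 0.0, -0.004, 0.0]] end world [[ 0.46254629 -0.06819104  0.187     ]]
[] [[277.10049832 221.58101857]]
glue_jar [{'uv': [311.8, 383.0], 'conf': 0.57}]
sanding_block []
offcut [{'uv': [342.7, 168.2], 'conf': 0.82}]
```

View pics/s8.png

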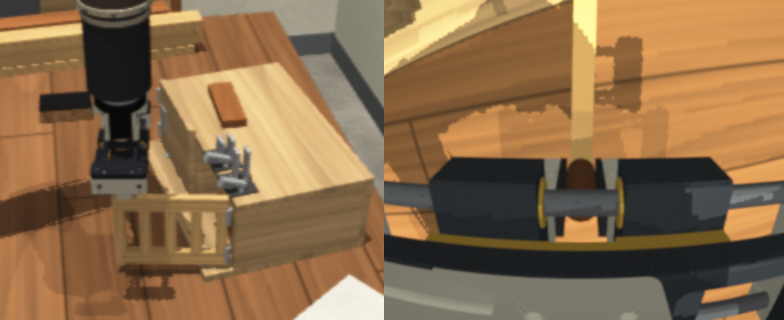

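The picture shows the gate wide open with the post between the pads, both catches upright, and the offcut and sanding block in place. One last check of the door, then I hand in.

```bash
python3 -c "
from h import *
c=cap('scene');print(spot_point('door_edge','scene')[:2],proj(c,W(P0,[[-.012,.004,.162],[-.025,.005,.162]])))
print(spot_point('offcut','scene')[:1]);where();job_done()"
```

```text
[{'uv': [318.1, 206.9], 'conf': 0.72}] [[317.77923294 208.50978818]
 [321.71291717 206.91799627]]
[{'uv': [305.0, 241.5], 'conf': 0.9}]
t 20.85 crate tcp [-0.1609 -0.1378  0.1876] head -1.879 F [ 4.3 -1.7 -5.1] gap 0.169
the job is handed in; nothing more can be done
```

I pushed the left door shut until its stop pushed back hard. Then I squeezed the tall catch, then the low one, each to about 25 mm finger gap. After that I gripped the gate post and swung it past its detent. I handed in at 20.9 s, still holding the post.

- **Gate:** it stands at about 1.25 rad, worked out from the arm position. The finger gap is 0.17 (about 15 mm on the 16 mm post), and the picture shows the post between the pads.
- **Catches:** both front ears stood upright when checked after each squeeze, and still do in the last side picture.
- **Door:** the scene camera put its free edge at (318, 207), against a prediction of (318, 209) for fully shut.
- **Loose things:** the detected glue jar and offcut positions were within about 2 px of the start. At the last check the detector missed the sanding block, but the picture shows it lying in its place. The detector also missed the gate post from the side camera, because the gripper hides it.

My finger gap readings run about 1.5 mm under the stated sizes, the same for both catches and the post. No check failed outright.

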